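# Clear the punched slugs from under the punch beam

### The job

Pull the T-shaped scraper out of its plywood sleeve by the end that sticks out, put it down flat on the bench well clear of the sleeve and let go, then take it again far back on its handle so that it reaches under the beam. With its blade on the steel bed behind the board slugs, push them all under the beam and off the end of the bed into the scrap tray, without touching the slugs with the gripper. Finally lay the scraper flat on the bench again, well clear of the sleeve, and leave the tape roll, glue jar and stack of blanks where they are.

Things in the scene. Friction and masses are not known exactly. Their poses are not given: they have to be found in the camera images.
- punch_bed: Fixed punch bed with scrap tray. Origin on the bench under the centre of the bed; z up; +y is the direction to push. Steel bed top: x +/-107 mm, y +/-120 mm, 50 mm above the bench. Fences along both sides (inner faces x = +/-95 mm) stand 18 mm above the bed; the -y and +y ends are open. All four slugs start at y above -30 mm, in front of, under and past the beam.
- beam (a point): Centre of the underside of the grey beam across the bed, 55 mm above the bed; axes as punch_bed. The beam is 30 mm wide (y) and 65 mm high, on posts at both sides of the bed up to 175 mm above the bench (inner faces x = +/-95 mm, outer +/-119 mm). The gripper cannot pass under it; the scraper can.
- bed_edge (a point): Middle of the bed's far (+y) top edge, where the slugs drop off; axes as punch_bed.
- tray_floor (a point): Centre of the floor of the grey-board scrap tray joined to the bed's +y end; axes as punch_bed. Inside 242 mm (x) by 192 mm (y), walls 4 mm thick, up to 42 mm above the bench; its floor is 4 mm above the bench.
- sleeve: Fixed plywood sleeve, 160 mm long (x), 84 mm wide, 46 mm high, walls 6 mm, lying on the bench; z up. Origin on the bench at the middle of its mouth, its only opening, 72 mm wide and 40 mm high; the sleeve runs from there to x = +160 mm (closed end).
- scraper: Loose flat wooden T scraper, 240 g, 200 mm long. Origin on the underside at mid-length, z up. Blade across the -x end: 12 mm thick (x -100 to -88 mm), 174 mm wide (y), 42 mm high. Handle from the blade to x = +100 mm, 24 mm wide, from 4 to 30 mm above the underside. Centre of mass near x = -20 mm. It starts with its handle in the sleeve, the blade and about 45 to 55 mm of handle outside.
- blade_front (a point): Point on the scraper: middle of the blade's front (-x) face at its bottom edge; axes as scraper. To push this past the bed's far edge while the gripper stays short of the beam, hold the handle 150 to 185 mm behind this face. The handle's underside is 4 mm above the blade's bottom edge; a small foot under the handle's end is level with that edge.
- slug0: Loose grey-board slug (punched-out hand hole), 64 mm (x) by 30 mm (y) by 10 mm thick, 14 g; origin at the centre of its underside. One of four alike.
- slug1: Loose grey-board slug (punched-out hand hole), 64 mm (x) by 30 mm (y) by 10 mm thick, 14 g; origin at the centre of its underside. One of four alike.
- slug2: Loose grey-board slug (punched-out hand hole), 64 mm (x) by 30 mm (y) by 10 mm thick, 14 g; origin at the centre of its underside. One of four alike.
- slug3: Loose grey-board slug (punched-out hand hole), 64 mm (x) by 30 mm (y) by 10 mm thick, 14 g; origin at the centre of its underside. One of four alike.
- tape_roll: Bystander: roll of paper tape, 100 mm diameter, 48 mm high, lying flat; origin under its centre.
- glue_jar: Bystander: closed glue jar, 68 mm diameter, 85 mm high; origin under its centre.
- blanks: Bystander: low stack of board blanks, 90 mm (x) by 130 mm (y) by 40 mm high; origin under its centre.
Mind the look-alikes: they are no part of the job. Leave any blue, purple or yellow look-alike of the slug2 alone.

How it is judged:
By the outcome, as a careful person would: the job done as asked, in the order asked, and still so for the second after the job is handed in, with the robot touching nothing.
It also fails if it takes over 61 s, if anything falls off the work surface, if the arm or the gripper's body presses on something with over 40 N, if the wrist force passes 120 N, or if a joint passes its speed limit or range.

### The arm

A 6-joint arm with a two-finger parallel gripper is mounted at the origin on the work surface. World frame = base frame: x ahead of the robot, y to its left, z up, the work surface at z = 0. Lengths are in m, angles in rad, forces in N, time in s.
With the tool pointing down it reaches from about 0.375 to 0.9 m from the base axis. Payload 3.1 kg.
Tool frame: the origin (TCP) lies midway between the tips of the shut fingers; the grasp point (between the pads) lies manip.grasp_offset behind it (manip.grasp_offset is the distance from the TCP to the grasp point, in m); z points along the fingers, y is the line along which they close (so a half turn about z gives the same grasp; the last joint's range is limited). The gripper opens to 85 mm and grips with 20 to 120 N. Pads are 22 mm wide; open, the fingers measure 114 mm over their backs; the gripper's body (76 mm by 85 mm) begins 54 mm behind the grasp point. The pads swing forward as they close: fully open they stand 13 mm farther back than shut.
Start: joints at [-1.488, 0.527, 1.433, -0, 1.181, -0.178], TCP at [0.162, -0.604, 0.193] pointing down, gripper open.
Joint ranges: [-3.08, 3.08], [-0.75, 2.2], [0.22, 2.44], [-1.43, 4.57], [0, 2.65], [-2.85, 2.85]. Speed limits (rad/s): [2.79, 2.79, 3.14, 3.14, 3.14, 3.14].

### API

Orientations are given as a rotation vector (axis times angle).
In Python, from station import manip gives the robot as it stands. Calls block until the motion is done:
- manip.reach(position, orientation): joint-space move of the TCP to a pose.
- manip.movel(position, orientation=None, vel=0.15): straight line of the TCP; orientation=None keeps the orientation; vel is the mean speed in m/s.
- manip.movej(angles): joint-space move.
- manip.gripper_open() and manip.clamp(): open the fingers fully, or close them until they stop; the grip force is fixed at half the most.
- manip.wait(seconds).
- manip.ik(position, orientation): joint angles nearest the present ones, or None.
- manip.read_camera(name): name is "side" or "top" or "wrist"; returns a dict with "pixels" (420x560x3 uint8, red, green, blue), "fx", "fy", "cx", "cy" (pixels), "T" (4x4, takes a point from camera to world coordinates); the wrist camera has in their place "T_tool_cam" (4x4, takes a point from camera to tool coordinates, whose origin is the TCP and whose axes are the flange's). Camera axes: x right, y down, z forward; pixel columns grow to the right and rows downward; lengths in m; the calibration is good to about 2 mm. A picture is of the moment at which its call begins: read the wrist's pose just before it. There is no depth.
A pose or a line that the arm cannot do raises manip.PlanningError and nothing moves.
- manip.sign_off(): hands the job in; it is judged then, once.
Trained networks look in the newest picture that a camera, given by its name, has taken for a name from the list of things; names that differ only in an ending like _2 or _b are one class to them, and where a whole thing is asked for, a point or a joint stands for the part that bears it (a point fixed in the world has none). Each returns a list of dicts, best first, with "score" (0 to 1); they miss things now and then, are a little off and sometimes report something else, mostly with a low value. They report only what shows in the picture. A call takes as long as a camera call. They do not tell look-alikes from the thing itself.
- manip.find_in(camera, query): "at" ([x, y, z] in m, in the coordinates of the camera as it stood for that picture, good to about 4 mm: the middle of the surface that is visible of it).
- manip.spot_point(camera, query): "at" ([x, y, z] in m, in the coordinates of the camera as it stood for that picture, good to about 4 mm: a listed point, or the origin of a listed thing).
Readings, each from a call of its own:
- manip.read_t(): time.
- manip.read_joint_pos(): joint angles.
- manip.read_joint_vel(): joint speeds.
- manip.read_joint_torque(): joint torques, N m.
- manip.read_eef_pos(): TCP position.
- manip.read_eef_rot(): TCP orientation.
- manip.read_ft_force(): force on the tool from outside, world axes, zero at the start.
- manip.read_moment(): the same for the moment, N m.
- manip.read_grip_width(): finger opening in m.
- manip.read_grip_force(): force on a finger pad.
Only numpy, scipy, OpenCV 4.12 (cv2) and the standard library are available. Lean on these libraries where they do the work, as an engineer would, in place of code of your own. Each camera call takes 0.05 s, during which the arm holds its last target. There are 200 camera calls.

## Working session

There is one attempt and no reset: what is moved stays moved. The work goes in short steps, each a Python script; the robot and the scene stay as the last script left them, time stands still between calls to the robot, and variables do not carry over. Pictures are saved under pics/ and viewed, at most 10 in all, crops included, and the job is handed in when it is done.

```bash
mkdir -p pics; ls
cat > h.py <<'E'
import numpy as np, cv2
from station import manip
from scipy.spatial.transform import Rotation as R
def snap(n,f):
    c=manip.read_camera(n); cv2.imwrite('pics/'+f,c['pixels'][:,:,::-1]); return c
def w(c,p): return (np.array(c['T'])@np.r_[p,1])[:3]
E
python3 - <<'E'
from h import *
for n in ('top','side'):
    c=snap(n,n+'1.png')
    print(n,c['fx'],np.round(c['T'],3).tolist())
    for q in ['punch_bed','beam','bed_edge','tray_floor','sleeve','scraper','blade_front','slug0','tape_roll','glue_jar','blanks']:
        for f in ((manip.spot_point,) if q!='slug0' else (manip.spot_point,manip.find_in)):
            for d in f(n,q)[:8 if q=='slug0' else 2]:
                print(q,f.__name__,round(d['score'],2),np.round(w(c,d['at']),3), {k:v for k,v in d.items() if k not in('at','score')})
print(manip.grasp_offset,manip.read_eef_rot(),manip.read_t())
E
```

```text
pics
top 501.6143514458649 [[0.008, -0.99, 0.143, 0.414], [-1.0, -0.009, -0.002, 0.009], [0.004, -0.143, -0.99, 1.332], [0.0, 0.0, 0.0, 1.0]]
punch_bed call 0.9 [ 0.492  0.038 -0.   ] {}
beam call 0.79 [0.493 0.084 0.106] {}
bed_edge call 0.85 [0.484 0.162 0.053] {}
tray_floor call 0.81 [0.478 0.249 0.002] {}
sleeve call 0.7 [ 0.596 -0.384  0.002] {}
scraper call 0.71 [ 0.621 -0.407  0.002] {}
scraper call 0.2 [0.45  0.12  0.052] {}
blade_front call 0.87 [ 0.546 -0.342  0.002] {}
slug0 call 0.75 [0.538 0.058 0.054] {}
slug0 call 0.75 [0.456 0.04  0.051] {}
slug0 call 0.72 [ 0.599 -0.155  0.002] {}
slug0 call 0.57 [0.446 0.115 0.05 ] {}
slug0 call 0.55 [ 0.705  0.287 -0.004] {}
slug0 call 0.54 [0.53  0.128 0.048] {}
slug0 call 0.51 [0.373 0.436 0.002] {}
slug0 call 0.83 [0.527 0.129 0.06 ] {}
slug0 call 0.76 [0.449 0.12  0.061] {}
slug0 call 0.71 [0.452 0.039 0.061] {}
slug0 call 0.7 [ 0.598 -0.155  0.012] {}
slug0 call 0.7 [0.371 0.433 0.008] {}
slug0 call 0.69 [0.535 0.056 0.061] {}
slug0 call 0.59 [0.706 0.29  0.009] {}
slug0 call 0.19 [0.481 0.16  0.041] {}
tape_roll call 0.82 [ 0
[... 791 characters left out ...]
41 0.054 0.047] {}
slug0 call 0.63 [0.528 0.132 0.054] {}
slug0 call 0.52 [ 0.713  0.293 -0.003] {}
slug0 call 0.49 [0.452 0.121 0.051] {}
slug0 call 0.44 [ 0.598 -0.147 -0.006] {}
slug0 call 0.4 [ 0.381  0.437 -0.   ] {}
slug0 call 0.29 [ 0.547 -0.345 -0.001] {}
slug0 call 0.6 [0.539 0.052 0.056] {}
slug0 call 0.59 [0.452 0.036 0.06 ] {}
slug0 call 0.55 [ 0.596 -0.151  0.005] {}
slug0 call 0.53 [0.52  0.122 0.061] {}
tape_roll call 0.8 [ 0.771 -0.043 -0.004] {}
glue_jar call 0.62 [ 0.759 -0.189  0.001] {}
glue_jar call 0.18 [0.495 0.085 0.104] {}
blanks call 0.72 [ 0.761  0.15  -0.001] {}
blanks call 0.29 [ 0.549 -0.343  0.002] {}
0.0187 [-3.11467658e+00 -4.10031692e-01 -1.55330502e-05] 1.3
```

View pics/top1.png

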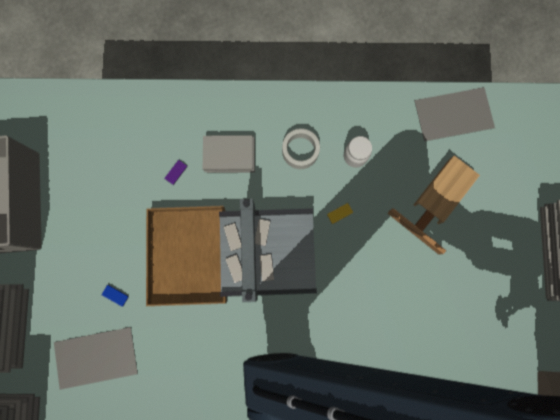

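View pics/side1.png

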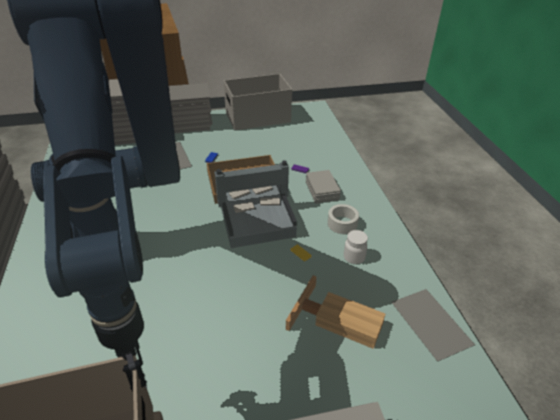

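The top view shows the bed at cols 222-315, rows 210-293, pushing to the left into the tray. The sleeve and scraper are around (430,215), with the blade running from (390,211) to (445,251). The look-alikes are yellow (341,213), purple (176,172) and blue (115,295). The networks agree with all of this. Next is a close look from the wrist camera.

```bash
cat >> h.py <<'E'
def rot(a, pitch=0):
    """tool down, closing axis (tool y) perpendicular to heading a (world yaw of scraper +x)."""
    out=[]
    for s in (1,-1):
        x=s*np.array([np.cos(a),np.sin(a),0]); z=np.array([0,0,-1.]); y=np.cross(z,x)
        r=R.from_matrix(np.c_[x,y,z])
        ax=np.array([-np.sin(a),np.cos(a),0])   # + pitch: scraper -x end (blade) goes up; - : down
        out.append((R.from_rotvec(ax*pitch)*r).as_rotvec())
    return out
def best(p,a,pitch=0):
    q=[(abs(j[5]),o) for o in rot(a,pitch) if (j:=manip.ik(p,o)) is not None]
    return min(q,key=lambda t:t[0])[1]
def toolT():
    T=np.eye(4);T[:3,:3]=R.from_rotvec(manip.read_eef_rot()).as_matrix();T[:3,3]=manip.read_eef_pos();return T
def wsnap(f):
    T=toolT(); c=snap('wrist',f); c['T']=T@np.array(c['T_tool_cam']); return c
def px(c,u,v,z):
    T=np.array(c['T']); d=T[:3,:3]@np.array([(u-c['cx'])/c['fx'],(v-c['cy'])/c['fy'],1]); return T[:3,3]+d*(z-T[2,3])/d[2]
E
python3 - <<'E'
from h import *
a=np.radians(-37)
p=[0.53,-0.33,0.24]
o=best(p,a); print(np.round(manip.ik(p,o),2)); manip.reach(p,o)
c=wsnap('w1.png'); print(c['fx'],c['fy'],c['cx'],c['cy'],np.round(c['T'],4).tolist())
for q in ['sleeve','scraper','blade_front']:
    for d in manip.spot_point('wrist',q)[:2]: print(q,round(d['score'],2),np.round(w(c,d['at']),4))
print(manip.read_t())
E
```

```text
[-0.74  0.48  1.38 -0.    1.28  1.48]
315.56769073021286 315.56769073021286 279.8080851987266 209.07032992491915 [[-0.6023, -0.7605, -0.2427, 0.5916], [-0.7983, 0.5735, 0.1839, -0.3773], [-0.0007, 0.3044, -0.9525, 0.4206], [0.0, 0.0, 0.0, 1.0]]
sleeve 0.87 [ 0.5999 -0.3808  0.0011]
scraper 0.19 [ 0.548  -0.3467  0.0032]
blade_front 0.57 [ 0.5455 -0.3429  0.0006]
3.1833
```

View pics/w1.png

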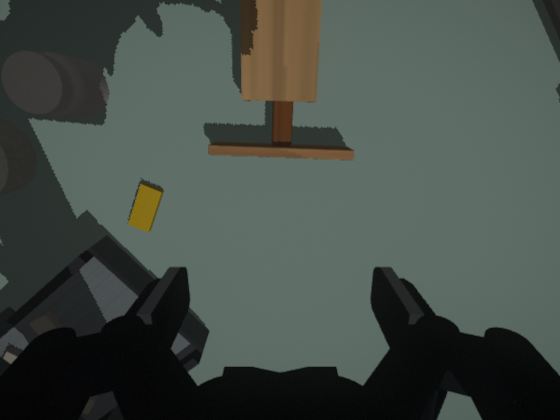

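The wrist view shows the blade's front top edge from (208,154) to (354,160). The handle runs from (283,101) at the mouth to (282,146) at the blade, and the mouth's top edge runs from (241,100) to (317,102).

Run:
```python
from h import *
im=cv2.imread('pics/w1.png'); T=toolT()
c=manip.read_camera('wrist'); c['T']=T@np.array(c['T_tool_cam'])
L,Rr=px(c,208,154,.042),px(c,354,160,.042); d=Rr-L; print('blade',L[:2],Rr[:2],np.linalg.norm(d),(L+Rr)[:2]/2,np.degrees(np.arctan2(d[1],d[0]))+90)
A,B=px(c,241,100,.046),px(c,317,102,.046); d=B-A; print('mouth',np.linalg.norm(d),(A+B)[:2]/2,np.degrees(np.arctan2(d[1],d[0]))+90)
for r in (110,120,130,140):
    row=im[r].astype(int); print(r,[ (row[x]).tolist() for x in (266,269,271,273,276,289,291,293,295,298)])
print('h',px(c,283,105,.03),px(c,282,143,.03))
```

```text
blade [ 0.60182858 -0.27755401] [ 0.49083364 -0.41261746] 0.17481993954815953 [ 0.54633111 -0.34508573] -39.413314771613216
mouth 0.08538666065209524 [ 0.59837679 -0.38124119] -38.50188047895361
110 [[48, 53, 47], [49, 53, 47], [49, 53, 47], [25, 39, 55], [27, 49, 80], [27, 49, 80], [27, 49, 79], [87, 96, 87], [101, 108, 95], [101, 109, 94]]
120 [[49, 53, 47], [48, 53, 46], [49, 53, 47], [23, 38, 58], [26, 47, 78], [28, 50, 81], [27, 46, 74], [97, 106, 92], [102, 110, 96], [102, 109, 95]]
130 [[49, 53, 47], [49, 53, 47], [46, 51, 46], [24, 40, 64], [28, 48, 78], [27, 48, 79], [27, 41, 60], [49, 53, 47], [50, 54, 47], [49, 53, 48]]
140 [[49, 53, 47], [50, 54, 48], [37, 43, 42], [24, 41, 65], [28, 48, 77], [29, 50, 79], [35, 44, 54], [50, 53, 47], [49, 53, 47], [49, 54, 48]]
h [ 0.59231046 -0.3824359   0.03      ] [ 0.5578959 -0.3550759  0.03     ]
```

```bash
cat >> h.py <<'E'
def near(a,pitch=0):
    r0=R.from_rotvec(manip.read_eef_rot())
    return min(rot(a,pitch),key=lambda o:(R.from_rotvec(o)*r0.inv()).magnitude())
E
python3 - <<'E'
from h import *
a=np.radians(-39); u=np.array([np.cos(a),np.sin(a)]); g=np.array([0.5463,-0.345])+.0375*u
o=near(a); manip.reach([*g,0.10],o); manip.movel([*g,0.006],vel=0.1)
manip.clamp(); print('grip',manip.read_grip_width(),manip.read_grip_force())
manip.movel([*g,0.008],vel=0.05)
a2=np.radians(-38.7); g2=g-.185*np.array([np.cos(a2),np.sin(a2)])
manip.movel([*g2,0.008],vel=0.12); print('pulled',manip.read_grip_width(),manip.read_ft_force())
manip.movel([*g2,0.06],vel=0.12)
p=[0.42,-0.237,0.06]; o=near(np.radians(-88)); print(np.round(manip.ik(p,o),2)); manip.reach(p,o)
c=snap('top','top2.png'); print(manip.read_t(),manip.read_grip_width(),manip.read_ft_force())
for d in manip.spot_point('top','blade_front')[:2]+manip.spot_point('top','scraper')[:1]: print(np.round(w(c,d['at']),3),d['score'])
E
```

```text
grip 1.152002765087277e-05 0.0
pulled -0.00010578993296696205 [-0.25857851  0.37933411 -0.24125586]
[-0.75  0.56  1.9  -0.    0.68  2.36]
9.1583 0.00030349527507115453 [ 0.58059252  0.38504227 -0.89123599]
[ 0.545 -0.344 -0.001] 0.76
[0.456 0.04  0.05 ] 0.34
[ 0.623 -0.407  0.   ] 0.66
```

View pics/top2.png

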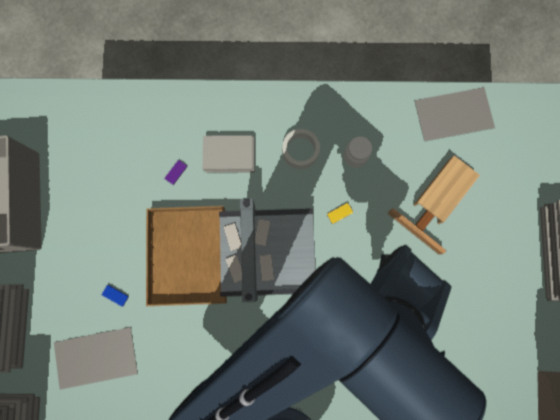

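The clamp closed on nothing and the scraper hasn't moved: in the top view its blade is still at (390,211) to (445,251). I should have stopped on the grip width reading. Checking why.

Run:
```python
from h import *
print(manip.read_eef_pos(),manip.read_eef_rot(),near(np.radians(-88)),manip.read_grip_width(),manip.read_grip_force())
manip.gripper_open(); print('open',manip.read_grip_width(),manip.read_t())
a=np.radians(-39); u=np.array([np.cos(a),np.sin(a)]); g=np.array([0.5463,-0.345])+.0375*u
manip.reach([*g,0.10],near(a)); print(manip.read_eef_pos(),g,manip.read_grip_width(),manip.read_joint_pos())
c=wsnap('w2.png'); print(manip.read_t())
```

```text
[ 0.42001878 -0.237077    0.05977401] [ 2.26046464e+00 -2.18170836e+00 -4.38881716e-04] [ 2.25987263 -2.18233363  0.        ] -2.9509264749189383e-05 0.0
open 0.08554633920371166 10.0417
[ 0.57406038 -0.36730244  0.09901204] [ 0.57544297 -0.36859951] 0.08546846770381841 [-7.32803997e-01  7.08811138e-01  1.35591053e+00  1.66399671e-05
  1.08023668e+00  1.51979829e+00]
10.9333
```

View pics/w2.png

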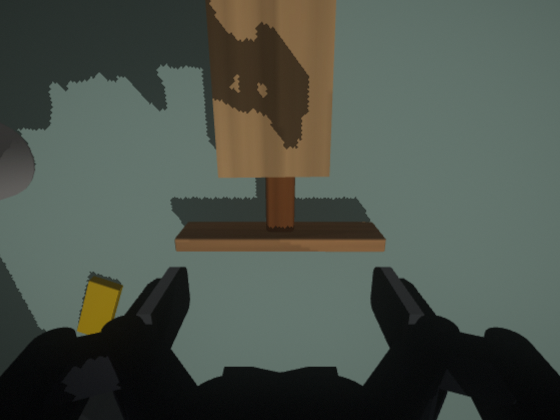

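Run:
```python
from h import *
T=toolT(); c=wsnap('w3.png')
for n,(x,y,z) in {'grasp':(*[0.57544297,-0.36859951],.03),'TCP':tuple(T[:3,3])}.items():
    p=np.linalg.inv(c['T'])@np.array([x,y,z,1]); print(n,p[:2]/p[2]*c['fx']+[c['cx'],c['cy']])
print(px(c,281,180,.03),px(c,281,228,.03),px(c,177,250,.042),px(c,385,250,.042)); print(np.round(c['T_tool_cam'],3))
o=near(np.radians(-39))
manip.movel([0.5754,-0.3686,0.012],vel=0.12); manip.wait(.3); print(manip.read_eef_pos(),manip.read_eef_rot(),o,manip.read_ft_force())
c=wsnap('w4.png'); print(manip.read_t())
```

```text
grasp [280.5178521  203.47781275]
TCP [280.23854452 239.6112857 ]
[ 0.59057696 -0.38135659  0.03      ] [ 0.55831593 -0.35525421  0.03      ] [ 0.60090305 -0.27922339  0.042     ] [ 0.49285665 -0.41260686  0.042     ]
[[ 0.    -0.953 -0.304  0.078]
 [ 1.     0.    -0.001 -0.   ]
 [ 0.001 -0.304  0.953 -0.181]
 [ 0.     0.     0.     1.   ]]
[ 0.57575832 -0.36888732  0.01277791] [ 2.96095529e+00 -1.04846580e+00  1.86302536e-03] [ 2.96139558 -1.04868518  0.        ] [ 0.2153885   0.72483647 -0.56704682]
12.2167
```

View pics/w4.png

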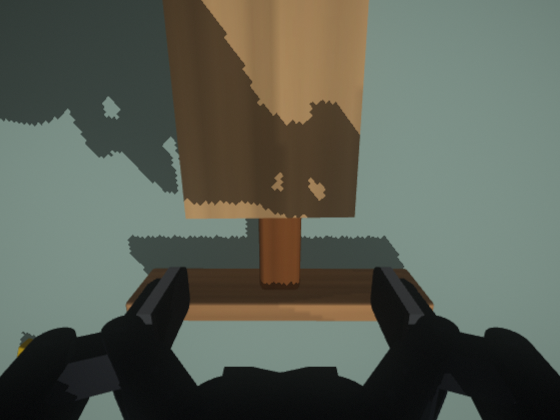

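The open fingers straddle the handle correctly: handle at cols 260-300, finger tips at cols 185 and 375. Going down and clamping again, this time gated on the grip width.

Run:
```python
from h import *
manip.movel([0.5754,-0.3686,0.006],vel=0.05); manip.wait(.2); print(manip.read_eef_pos())
manip.clamp(); manip.wait(.2); print('grip',manip.read_grip_width(),manip.read_grip_force(),manip.read_ft_force(),manip.read_t())
c=wsnap('w5.png')
```

```text
[ 0.57544043 -0.36865653  0.00595613]
grip 0.00015474664755215742 0.0 [-0.05559842  0.35665816 -0.36102787] 13.65
```

View pics/w5.png

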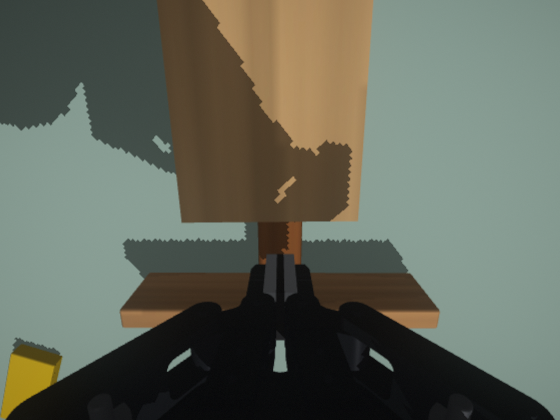

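The shut fingers ended above the handle. Finger tip at row ~255 and an open-tip gap of 185 px (85 mm) both put the real tips about 38 mm short of the nominal TCP, although the camera's height agrees with the blade size. I'll check this by touch, lowering the shut fingers gently onto the handle top (30 mm).

Run:
```python
from h import *
f0=manip.read_ft_force()[2]; z=.006
while z>-.02:
    z-=.002; manip.movel([0.5754,-0.3686,z],vel=.03); f=manip.read_ft_force()[2]-f0
    print(round(z,4),np.round(manip.read_eef_pos()[2],4),round(f,2),round(manip.read_t(),2))
    if f>2.5: break
```

```text
0.004 0.0038 -0.19 13.95
0.002 0.0018 0.24 14.2
0.0 -0.0002 0.02 14.45
-0.002 -0.0022 0.26 14.7
-0.004 -0.0042 0.49 14.95
-0.006 -0.0062 -0.83 15.2
-0.008 -0.0082 -0.65 15.45
-0.01 -0.0086 5.85 15.7
```

Contact came at nominal z −8.5 mm, so the real tips sit 38.5 mm behind the nominal TCP. This agrees with the picture, so I'll correct for it from here.

```bash
echo 'OFF=.0385  # real tip z = TCP z + OFF' >> h.py
python3 - <<'E'
from h import *
import sys
g=np.array([0.5754,-0.3686])
manip.movel([*g,0.002],vel=.1); manip.gripper_open(); manip.movel([*g,.007-OFF],vel=.08)
print(manip.read_ft_force())
manip.clamp(); wd=manip.read_grip_width(); print('grip',wd,manip.read_grip_force(),manip.read_ft_force(),manip.read_t())
if abs(wd-.024)>.004: sys.exit('no grip')
manip.movel([*g,0.009-OFF],vel=.05)
a2=np.radians(-38.7); g2=g-.185*np.array([np.cos(a2),np.sin(a2)])
manip.movel([*g2,0.009-OFF],vel=.15); print('pulled',manip.read_grip_width(),manip.read_ft_force())
manip.movel([*g2,0.05-OFF],vel=.15)
c=snap('top','top3.png'); print(manip.read_t())
c=wsnap('w6.png')
for d in manip.spot_point('wrist','blade_front')[:2]: print(np.round(w(c,d['at']),3),d['score'])
E
```

```text
[0.35794901 0.18036247 0.92461737]
grip 0.022963496296511454 60.84079027175903 [-0.14387041  0.63295719  2.34357182] 17.9083
pulled 0.023025066780849122 [ 0.70695633 -0.94813507 -3.033724  ]
20.0167
```

View pics/w6.png

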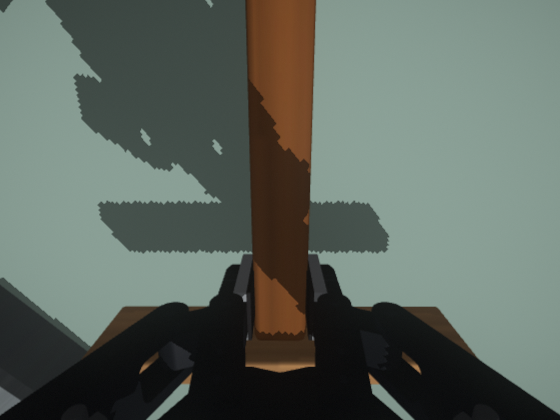

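The scraper is fully out and held square, with its handle running straight up at cols 247-315. Next I turn it in line with the bed, lay it down, and look at the bed.

Run:
```python
from h import *
p=np.array([0.42,-0.237]); o=near(np.radians(-87)); manip.reach([*p,0.05-OFF],o)
manip.movel([*p,0.0075-OFF],vel=.1); manip.gripper_open(); print(manip.read_ft_force(),manip.read_t())
manip.movel([*p,0.09-OFF],vel=.2)
v=[0.49,-0.06,0.22]; manip.reach(v,best(v,np.radians(93)))
c=wsnap('bed.png'); print(np.round(manip.read_joint_pos(),2),np.round(c['T'],4).tolist())
for q in ['punch_bed','beam','bed_edge','tray_floor']:
    for d in manip.spot_point('wrist',q)[:1]: print(q,round(d['score'],2),np.round(w(c,d['at']),4))
c=snap('top','top4.png')
for q in ['punch_bed','beam','bed_edge','tray_floor','scraper','blade_front']:
    for d in manip.spot_point('top',q)[:1]: print(q,round(d['score'],2),np.round(w(c,d['at']),4))
c=snap('side','side4.png')
for q in ['scraper','blade_front','tray_floor']:
    for d in manip.spot_point('side',q)[:1]: print(q,round(d['score'],2),np.round(w(c,d['at']),4))
print(manip.read_t())
im=[cv2.imread('pics/bed.png'),cv2.imread('pics/top4.png')]
cv2.imwrite('pics/both.png',np.vstack([cv2.resize(im[0],(400,300)),cv2.resize(im[1][180:330,130:460],(660,300))[:, :400]])) if 0 else None
cv2.imwrite('pics/both.png',np.hstack([im[0][:420,:400][:, :], cv2.resize(im[1][150:360,200:400],(400,420))]) if 0 else im[0])
```

```text
[0.2249222  0.43642113 0.00257518] 22.15
[-0.35  0.32  1.72 -0.    1.11 -0.4 ] [[0.9987, 0.0494, 0.0159, 0.4856], [0.0519, -0.9514, -0.3037, 0.0182], [0.0001, 0.3041, -0.9526, 0.4003], [0.0, 0.0, 0.0, 1.0]]
punch_bed 0.87 [4.946e-01 4.320e-02 1.000e-04]
beam 0.6 [0.4947 0.0854 0.1065]
punch_bed 0.85 [0.4927 0.0361 0.0013]
beam 0.55 [0.4909 0.0835 0.1052]
bed_edge 0.8 [0.4834 0.1612 0.0506]
tray_floor 0.77 [ 4.772e-01  2.493e-01 -1.000e-04]
scraper 0.6 [ 0.4196 -0.2997  0.0006]
blade_front 0.97 [ 4.164e-01 -1.997e-01  1.000e-04]
scraper 0.83 [ 0.4267 -0.299  -0.0021]
blade_front 0.67 [ 0.4209 -0.197  -0.0029]
tray_floor 0.58 [0.4832 0.2491 0.0015]
25.8417
```

View pics/bed.png

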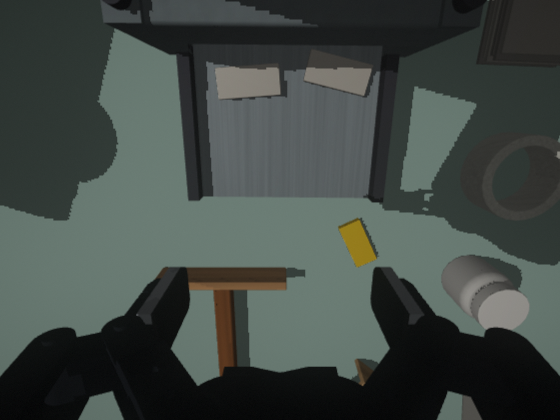

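The wrist view shows the scraper flat on the bench, blade front edge at row ~267 and parallel to the picture rows. Fence outer top edges run from (189,200) to (178,55) on the left and (384,202) to (399,55) on the right. The two front slugs are at (248,82) and (338,73).

Run:
```python
from h import *
T=np.array([[0.9987,0.0494,0.0159,0.4856],[0.0519,-0.9514,-0.3037,0.0182],[0.0001,0.3041,-0.9526,0.4003],[0,0,0,1]])
c=dict(T=T,fx=315.568,fy=315.568,cx=279.81,cy=209.07)
P=[px(c,*p,.068)[:2] for p in [(189,200),(178,55),(384,202),(399,55)]]
print(np.round(P,4)); l=P[1]-P[0]; r=P[3]-P[2]
print([np.degrees(np.arctan2(-v[0],v[1])) for v in (l,r)],np.linalg.norm(P[2]-P[0]),(P[0]+P[2])/2,(P[1]+P[3])/2)
e=np.array(P[2]-P[0]);print('end yaw',np.degrees(np.arctan2(e[1],e[0])))
# edges by gradient along rows for refinement
g=cv2.cvtColor(cv2.imread('pics/bed.png'),cv2.COLOR_BGR2GRAY); s=cv2.createLineSegmentDetector().detect(g)[0][:,0]
for x1,y1,x2,y2 in s:
    if np.hypot(x1-x2,y1-y2)>70 and max(y1,y2)<230 and 150<x1<420:
        a,b=px(c,x1,y1,.068),px(c,x2,y2,.068); d=b-a; print(np.round([x1,y1,x2,y2]),np.round(a[:2],3),np.round(b[:2],3),round(np.degrees(np.arctan2(d[1],d[0])),1))
# blade in view
A,B=px(c,190,267,.042),px(c,286,267,.042);print('blade rows',A,B)
```

```text
[[ 0.3913 -0.0825]
 [ 0.3859  0.0617]
 [ 0.6049 -0.0737]
 [ 0.597   0.0726]]
[np.float64(2.1392449846524015), np.float64(3.1181033448613977)] 0.2138494923735593 [ 0.49810094 -0.07807974] [0.491423   0.06716142]
end yaw 2.361374756457375
[170.  55. 106.  23.] [0.378 0.062] [0.32  0.085] 158.1
[188. 199. 176.  56.] [ 0.39  -0.082] [0.384 0.061] 92.4
[366. 198. 204. 196.] [ 0.584 -0.07 ] [ 0.408 -0.077] -177.7
[368. 193. 379.  72.] [ 0.586 -0.065] [0.581 0.057] 92.5
[205.  91. 213. 194.] [0.411 0.031] [ 0.417 -0.075] -86.8
[153.  23. 317.  25.] [0.364 0.088] [0.516 0.094] 2.2
[397.  71. 383. 201.] [0.598 0.059] [ 0.603 -0.072] -87.6
[192.  44. 202. 193.] [0.4   0.072] [ 0.406 -0.074] -87.5
[198. 197. 188.  57.] [ 0.402 -0.078] [0.396 0.061] 92.4
[381.  45. 193.  43.] [0.578 0.08 ] [0.401 0.072] -177.5
blade rows [ 0.38201808 -0.17881732  0.042     ] [ 0.50340305 -0.17251574  0.042     ]
```

```bash
cat >> h.py <<'E'
BED=np.array([0.492,0.040]); YB=np.radians(2.45); D=.178
def bed(x,y): return BED+np.array([[np.cos(YB),-np.sin(YB)],[np.sin(YB),np.cos(YB)]])@[x,y]
def tcp(bf,z,a,pitch=0,d=D,tip=.007):
    "TCP position+orientation that puts the blade front (bottom middle) at bf,z with scraper yaw a"
    M=(R.from_rotvec(np.array([-np.sin(a),np.cos(a),0])*pitch)*R.from_euler('z',a)).as_matrix()
    return np.r_[bf,z]+M@[d,0,tip-OFF], near(a,pitch)
E
python3 - <<'E'
from h import *
import sys
a=np.radians(-87); bf=[0.4195,-0.199]
p,_=tcp(bf,0,a); h=p+[0,0,.06]
manip.reach(h,near(a)); manip.movel(p,vel=.12); manip.clamp()
wd=manip.read_grip_width(); print('grip',wd,manip.read_ft_force(),np.round(manip.read_joint_pos(),2),manip.read_t())
if abs(wd-.023)>.004: sys.exit('no grip')
manip.movel(p+[0,0,.09],vel=.15); manip.wait(.1)
c=snap('top','top5.png')
for d in manip.spot_point('top','blade_front')[:1]: print('top',np.round(w(c,d['at']),4),d['score'])
c=snap('side','side5.png')
for d in manip.spot_point('side','blade_front')[:1]: print('side',np.round(w(c,d['at']),4),d['score'])
print(manip.read_eef_pos(),p,manip.read_ft_force(),manip.read_moment(),manip.read_t())
for y,z in ((-.065,.09),(-.065,.051),(.135,.051)):
    q,o=tcp(bed(0,y),z,YB-np.pi/2,np.radians(-1)); print(np.round(q,3),np.round(manip.ik(q,o),2))
E
```

```text
grip 0.02287220173960508 [-0.56427561  0.11475508  5.53977154] [-0.92  0.79  1.71 -0.    0.64 -0.97] 28.4833
top [ 0.4188 -0.1987  0.0832] 0.54
side [ 0.4185 -0.1964  0.0888] 0.94
[ 0.4284481  -0.37634652  0.05758859] [ 0.4288158  -0.37675606 -0.0315    ] [-0.23219645  0.56403974 -2.93180091] [-0.32061636 -0.01172729  0.01481849] 29.5333
[ 0.502 -0.203  0.062] [-0.58  0.61  1.76 -0.02  0.76 -0.61]
[ 0.502 -0.203  0.023] [-0.58  0.68  1.78 -0.02  0.68 -0.61]
[ 0.494 -0.003  0.023] [-0.22  0.64  1.89 -0.03  0.6  -0.24]
```

The grip is good and the droop is only a few mm. Now over the bed, and down to contact with the blade slightly nose-down.

Run:
```python
from h import *
aS=YB-np.pi/2; pt=np.radians(-1)
q,o=tcp(bed(0,-.065),.088,aS,pt); manip.reach(q,o)
q,o=tcp(bed(0,-.065),.058,aS,pt); manip.movel(q,o,vel=.12); manip.wait(.1); f0=manip.read_ft_force()[2]; print(f0)
z=.058
while z>.0512:
    z-=.0015; q,o=tcp(bed(0,-.065),z,aS,pt); manip.movel(q,o,vel=.03); f=manip.read_ft_force()[2]-f0; print(round(z,4),round(f,2))
    if f>2: break
c=snap('top','top6.png')
for n in ('blade_front',):
    for d in manip.spot_point('top',n)[:1]: print(n,np.round(w(c,d['at']),4),d['score'])
c=wsnap('w7.png'); print(manip.read_grip_width(),manip.read_t(),z,bed(0,-.065))
```

```text
-2.1667387950218857
0.0565 -1.66
0.055 -0.81
0.0535 -1.22
0.052 -1.03
0.0505 1.22
0.022695803844887612 32.2167 0.050499999999999996 [ 0.49477859 -0.02494058]
```

View pics/w7.png

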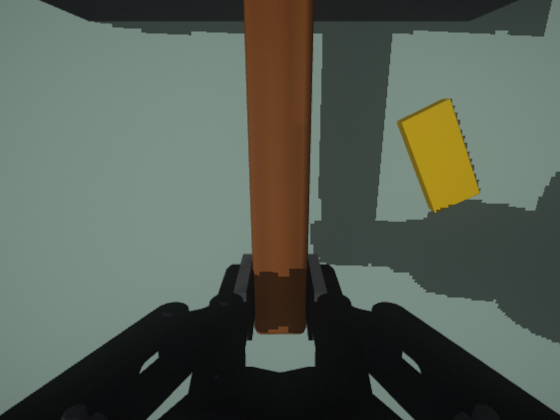

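The scraper is straight in the grip (handle at cols 245-313) and the blade just touched the bed at 50.5 mm. Pushing in segments, with a force check after each.

Run:
```python
from h import *
aS=YB-np.pi/2; pt=np.radians(-1)
for y in (.0,.05,.10,.135):
    q,o=tcp(bed(0,y),.0507,aS,pt); manip.movel(q,o,vel=.13); f=manip.read_ft_force()
    print(y,np.round(f,2),round(manip.read_grip_width(),4),np.round(manip.read_eef_pos()-q,4))
    if np.linalg.norm(f[:2])>15: print('stop'); break
manip.wait(.2)
for n in ('top','side'):
    c=snap(n,n+'7.png')
    for q,k in (('slug0',9),('blade_front',1)):
        for d in manip.spot_point(n,q)[:k]:
            if d['score']>.25: print(n,q,np.round(w(c,d['at']),3),round(d['score'],2))
print(manip.read_t(),bed(0,.12),bed(0,.135))
```

```text
0.0 [-0.4   0.86 -2.14] 0.0228 [-0.      0.0002 -0.    ]
0.05 [-0.35  1.06 -1.14] 0.0228 [ 0.0001 -0.0001 -0.    ]
0.1 [-0.36  0.31 -2.34] 0.0225 [ 0.0001 -0.0002 -0.    ]
0.135 [ 0.19 -0.42 -4.15] 0.0229 [ 0.0002 -0.0004 -0.0001]
top slug0 [0.371 0.437 0.001] 0.77
top slug0 [ 0.708  0.292 -0.001] 0.76
top slug0 [0.528 0.214 0.013] 0.74
top slug0 [0.492 0.081 0.107] 0.67
top slug0 [ 0.599 -0.157  0.001] 0.55
top slug0 [0.528 0.187 0.003] 0.53
top slug0 [0.451 0.174 0.004] 0.5
top slug0 [0.444 0.215 0.002] 0.45
top blade_front [0.484 0.177 0.047] 0.9
side slug0 [ 0.602 -0.146 -0.004] 0.56
side slug0 [ 0.379  0.436 -0.002] 0.55
side slug0 [ 0.71   0.293 -0.001] 0.4
34.85 [0.4868703  0.15989031] [0.48622908 0.1748766 ]
```

All four slugs are found on the tray floor, and the look-alikes haven't moved. Withdrawing and laying the scraper back down.

Run:
```python
from h import *
aS=YB-np.pi/2; pt=np.radians(-1)
q,o=tcp(bed(0,.133),.0545,aS,pt); manip.movel(q,o,vel=.05)
q,o=tcp(bed(0,-.07),.0545,aS,pt); manip.movel(q,o,vel=.2); print(manip.read_ft_force())
q,o=tcp(bed(0,-.07),.10,aS,pt); manip.movel(q,o,vel=.2)
a=np.radians(-87); bf=[0.4195,-0.199]
q,o=tcp(bf,.09,a); manip.reach(q,o)
q,o=tcp(bf,.004,a); manip.movel(q,o,vel=.15)
q,o=tcp(bf,.0007,a); manip.movel(q,o,vel=.03); print('down',manip.read_ft_force())
manip.gripper_open(); manip.movel(q+[0,0,.1],vel=.2)
v=[0.42,-0.45,0.25]; manip.reach(v,near(a)); manip.wait(.3)
for n in ('top','side'):
    c=snap(n,n+'8.png')
    for qn,k in (('slug0',9),('blade_front',1),('scraper',1),('tape_roll',1),('glue_jar',1),('blanks',1),('tray_floor',1)):
        for d in manip.spot_point(n,qn)[:k]:
            if d['score']>.25: print(n,qn,np.round(w(c,d['at']),3),round(d['score'],2))
print(manip.read_t(),manip.read_grip_width(),manip.read_ft_force())
```

```text
[ 0.66876907  1.06328801 -2.95348629]
down [ 0.11837065 -0.4222611  -1.98529118]
top slug0 [ 0.705  0.29  -0.004] 0.84
top slug0 [0.524 0.187 0.003] 0.71
top slug0 [0.446 0.213 0.004] 0.68
top slug0 [ 0.378  0.435 -0.003] 0.68
top slug0 [0.45  0.176 0.002] 0.67
top slug0 [ 0.595 -0.152  0.004] 0.58
top slug0 [0.525 0.214 0.012] 0.56
top blade_front [ 0.418 -0.199  0.002] 0.8
top scraper [ 0.425 -0.299 -0.001] 0.97
top tape_roll [0.759 0.145 0.004] 0.34
top glue_jar [ 0.765 -0.196 -0.001] 0.62
top blanks [0.756 0.144 0.004] 0.82
top tray_floor [0.479 0.247 0.001] 0.9
side slug0 [ 0.711  0.294 -0.003] 0.54
side slug0 [ 0.6   -0.147 -0.005] 0.45
side blade_front [ 0.423 -0.199 -0.003] 0.84
side scraper [ 0.431 -0.299 -0.   ] 0.79
side tape_roll [ 0.774 -0.039 -0.004] 0.65
side glue_jar [ 0.759 -0.191  0.   ] 0.86
side blanks [ 0.758  0.151 -0.002] 0.68
41.575 0.08559456023517084 [ 0.30678152 -0.15881202 -0.15791427]
```

```bash
python3 -c "
from h import *
print(manip.sign_off())"
```

```text
the job is handed in; nothing more can be done
None
```

The job is done and handed in at about 41.6 s of the 61 s allowed: all four slugs are in the scrap tray, the scraper lies flat on the bench well clear of the sleeve, and the tape roll, glue jar, blanks and look-alikes are where they were; the first grasp closed on air because the real fingertips sit 38.5 mm short of the stated TCP, which I corrected after a touch test.

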